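# Gauge the bookcase blocks and fit the good one

## Task

Take the pin gauge from its stand and try it in the hole of each of the three drilled blocks in the rack, from the robot's left to its right: ease it down gently and slowly, never pressing with 40 N or more, until its collar sits on the block or the hole stops it. Then stand the gauge back in its stand, fully home, and put the one block that took the gauge onto the upright dowel, gently, right down on the board; the two that refused it stay in their pockets in the rack, and the other things on the desk are left alone.

Things in the scene. Friction and masses are not known exactly. Their poses are not given: they have to be found in the camera images.
- gauge: steel pin gauge standing upright in its stand. From the bottom: round pin 14 mm across and 30 mm long, foot chamfered 1 mm; round collar 26 mm across, 6 mm thick, too wide for any hole; square handle 16 x 16 mm, 50 mm tall, sides along the body's x and y. 86 mm long, about 150 g. Origin: centre of the pin's foot; z runs up the pin to the handle
- gauge_tip (a point): centre of the pin's foot (the gauge's origin); it starts 10 mm above the desk
- stand: grey block, 60 x 60 x 40 mm high, fixed, with a 17 mm through hole with a 2 mm chamfer in the middle of its top; the gauge stands in it with its collar resting on the top. Origin: centre of its underside
- stand_hole (a point): centre of the mouth of the stand's hole, 40 mm above the desk
- rack: plywood rack, 64 x 244 x 12 mm high, fixed, with a row along its y of three square pockets, 40 x 40 mm, 8 mm deep, 80 mm apart, each holding one block. Origin: centre of its underside; y runs to the robot's left along the row
- nest_1 (a point): centre of the floor of the left pocket, 4 mm above the desk (a standing block's top is at 50 mm). Axes as the rack's
- nest_2 (a point): the same for the middle pocket
- nest_3 (a point): the same for the right pocket
- block_a: drilled beech connector block, 38 x 38 x 46 mm high, about 120 g, standing loose in a pocket of the rack, a vertical hole in the middle of its top. Origin: centre of its underside, z up. Which of the three blocks is the good one is not told: only the gauge shows it
- block_b: another such block. The mouths of all three holes look alike: 15.2 mm wide with a 1 mm chamfer for the first 8 mm. In the one good block the hole stays 15.2 mm right through
- block_c: another such block. In the two under-drilled blocks the hole narrows to 10.5 mm at 8 mm below the top: the gauge stops there on a hard, rigid ledge, and the 12 mm dowel will not enter from below
- board: piece of pine shelf board, 110 x 110 x 18 mm thick, fixed, with a beech dowel standing upright in its middle: 12 mm across, 25 mm tall above the board, its top 4 mm tapered to 6 mm across. Origin: centre of the underside, z up
- dowel_foot (a point): on the dowel's axis, at the board's top face, 18 mm above the desk
- stapler: bystander, loose: black stapler, 35 x 140 x 48 mm. Origin: centre of its underside
- tape: bystander, loose: roll of clear tape lying flat, 72 mm across, 18 mm high. Origin: centre of its underside
- marker: bystander, loose: green highlighter, 120 x 15 x 13 mm. Origin: centre of its underside
- staples: bystander, loose: cardboard box of staples, 45 x 90 x 25 mm. Origin: centre of its underside
- clip_dish: bystander, loose: white ceramic dish, 80 mm across, 30 mm high. Origin: centre of its underside
- mug: bystander, loose: blue mug, 80 mm across, 90 mm high. Origin: centre of its underside
- offcut: bystander, loose: undrilled beech offcut, 38 x 90 x 30 mm. Origin: centre of its underside
There are look-alikes about, which are no part of the job. Leave any purple look-alike of the stand alone. Several things have the shape of the board; the one meant has the colours described above.

How it is judged:
On the way, in this order (a step that is already met when the one before it is completed fails the run):
1. the gauge is tried in the block in the left pocket: down to its collar, or stopped about 8 mm down by an under-drilled hole and lightly pressed there (horizontal distance between gauge_tip and nest_1 below 0.006 m and angle between gauge's own z axis and vertical below 0.15 rad and (z of gauge_tip in the frame of nest_1 below 0.02 m or (z of gauge_tip in the frame of nest_1 below 0.04 m and (contact force between gauge and block_a above 1.5 N or contact force between gauge and block_b above 1.5 N or contact force between gauge and block_c above 1.5 N)))), for 0.1 s.
2. the gauge is tried in the block in the middle pocket: down to its collar, or stopped about 8 mm down by an under-drilled hole and lightly pressed there (horizontal distance between gauge_tip and nest_2 below 0.006 m and angle between gauge's own z axis and vertical below 0.15 rad and (z of gauge_tip in the frame of nest_2 below 0.02 m or (z of gauge_tip in the frame of nest_2 below 0.04 m and (contact force between gauge and block_a above 1.5 N or contact force between gauge and block_b above 1.5 N or contact force between gauge and block_c above 1.5 N)))), for 0.1 s.
3. the gauge is tried in the block in the right pocket: down to its collar, or stopped about 8 mm down by an under-drilled hole and lightly pressed there (horizontal distance between gauge_tip and nest_3 below 0.006 m and angle between gauge's own z axis and vertical below 0.15 rad and (z of gauge_tip in the frame of nest_3 below 0.02 m or (z of gauge_tip in the frame of nest_3 below 0.04 m and (contact force between gauge and block_a above 1.5 N or contact force between gauge and block_b above 1.5 N or contact force between gauge and block_c above 1.5 N)))), for 0.1 s.
At the end, for the whole second after the job is handed in: One block, the one whose hole lets it, sits on the dowel, down on the board (within 3 mm) and upright; the other two stand in pockets of the rack (within 6 mm of centre, on the pocket floor, upright); the gauge is upright in the stand's hole, its collar within 3 mm of the stand's top; all at rest (((horizontal distance between block_a and dowel_foot below 0.006 m and z of block_a in the frame of dowel_foot below 0.003 m and angle between each of block_a, block_b, block_c's own z axis and vertical below 0.1 rad and ((horizontal distance between block_b and nest_1 below 0.006 m and z of block_b in the frame of nest_1 below 0.003 m) or (horizontal distance between block_b and nest_2 below 0.006 m and z of block_b in the frame of nest_2 below 0.003 m) or (horizontal distance between block_b and nest_3 below 0.006 m and z of block_b in the frame of nest_3 below 0.003 m)) and ((horizontal distance between block_c and nest_1 below 0.006 m and z of block_c in the frame of nest_1 below 0.003 m) or (horizontal distance between block_c and nest_2 below 0.006 m and z of block_c in the frame of nest_2 below 0.003 m) or (horizontal distance between block_c and nest_3 below 0.006 m and z of block_c in the frame of nest_3 below 0.003 m))) or (horizontal distance between block_b and dowel_foot below 0.006 m and z of block_b in the frame of dowel_foot below 0.003 m and angle between each of block_b, block_a, block_c's own z axis and vertical below 0.1 rad and ((horizontal distance between block_a and nest_1 below 0.006 m and z of block_a in the frame of nest_1 below 0.003 m) or (horizontal distance between block_a and nest_2 below 0.006 m and z of block_a in the frame of nest_2 below 0.003 m) or (horizontal distance between block_a and nest_3 below 0.006 m and z of block_a in the frame of nest_3 below 0.003 m)) and ((horizontal distance between block_c and nest_1 below 0.006 m and z of block_c in the frame of nest_1 below 0.003 m) or (horizontal distance between block_c and nest_2 below 0.006 m and z of block_c in the frame of nest_2 below 0.003 m) or (horizontal distance between block_c and nest_3 below 0.006 m and z of block_c in the frame of nest_3 below 0.003 m))) or (horizontal distance between block_c and dowel_foot below 0.006 m and z of block_c in the frame of dowel_foot below 0.003 m and angle between each of block_c, block_a, block_b's own z axis and vertical below 0.1 rad and ((horizontal distance between block_a and nest_1 below 0.006 m and z of block_a in the frame of nest_1 below 0.003 m) or (horizontal distance between block_a and nest_2 below 0.006 m and z of block_a in the frame of nest_2 below 0.003 m) or (horizontal distance between block_a and nest_3 below 0.006 m and z of block_a in the frame of nest_3 below 0.003 m)) and ((horizontal distance between block_b and nest_1 below 0.006 m and z of block_b in the frame of nest_1 below 0.003 m) or (horizontal distance between block_b and nest_2 below 0.006 m and z of block_b in the frame of nest_2 below 0.003 m) or (horizontal distance between block_b and nest_3 below 0.006 m and z of block_b in the frame of nest_3 below 0.003 m)))) and linear speed of each of block_a, block_b, block_c, gauge below 0.02 m/s and horizontal distance between gauge_tip and stand_hole below 0.006 m and z of gauge_tip in the frame of stand_hole below -0.027 m and angle between gauge's own z axis and vertical below 0.12 rad); the robot touches nothing.
It fails at once if the gauge is pressed on a block with more than 40 N (contact force between gauge and block_a above 40 N or contact force between gauge and block_b above 40 N or contact force between gauge and block_c above 40 N).
It fails at once if a block is slammed or forced onto the dowel or board (more than 40 N) (contact force between any of block_a, block_b, block_c and board above 40 N).
It fails at once if a bystander is moved by more than 25 mm (distance of any of stapler, tape, marker, staples, clip_dish, mug, offcut from where it was at the start of the episode above 0.025 m).
It also fails if it takes over 72 s, if anything falls off the work surface, if the arm or the gripper's body presses on something with over 40 N, if the wrist force passes 120 N, or if a joint passes its speed limit or range.

## Robot

A 6-joint arm with a two-finger parallel gripper is mounted at the origin on the work surface. World frame = base frame: x ahead of the robot, y to its left, z up, the work surface at z = 0. Lengths are in m, angles in rad, forces in N, time in s.
With the tool pointing down it reaches from about 0.375 to 0.9 m from the base axis. Payload 3.1 kg.
Tool frame: the origin (TCP) lies between the finger pads; the fingertips stand 17 mm ahead of it and the grasp point (between the pads) lies 2 mm behind it (env.tip_extent is the z of the fingertips in the tool frame, in m); z points along the fingers, y is the line along which they close (so a half turn about z gives the same grasp; the last joint's range is limited). The gripper opens to 87 mm and grips with 3 to 60 N. Pads are 19 mm wide; open, the fingers measure 117 mm over their backs; the gripper's body (75 mm by 190 mm) begins 51 mm behind the grasp point.
Start: joints at [1.01, 0.527, 1.433, -0, 1.181, -0.178], TCP at [0.233, 0.58, 0.24] pointing down, gripper open.
Joint ranges: [-3.08, 3.08], [-0.75, 2.2], [0.22, 2.44], [-1.43, 4.57], [0, 2.65], [-2.85, 2.85]. Speed limits (rad/s): [2.79, 2.79, 3.14, 3.14, 3.14, 3.14].

## Interface

Orientations are given as a rotation vector (axis times angle).
In Python, from workcell import env gives the robot as it stands.
- The arm moves only by the tool servo_tool, never from a script. Its arguments are lists of equal length, an entry for each row: "claw": the opening in per cent of the stroke, from 0 (shut) to 100 (fully open); "linear": the shift along the world's x, y, z in m, a list of three; "turn": the turn, a rotation vector about the world's x, y, z in rad, a list of three. A call has 1 to 8 rows; each row shifts and turns the commanded pose from where the row before left it; what a row does not reach is not made up. A row lasts 1/8 s, in which the tool goes at most 62.5 mm and 10.7 degrees, less where a joint would pass 70% of its speed; a pose out of reach is approached as far as the arm can. A call with a gripper value outside its range is refused whole. The fingers move at their own pace and stop on an object; the grip force is fixed at half the most. Time passes only in rows, so rows that do not move let the fingers close. It gives the time, the measured TCP pose, the force, the opening and the grip force at its end, in the units of the state.
- env.state(): the state, without advancing time (a new reading comes with each control period).
- env.camera(name): name is "side" or "top" or "wrist"; returns a dict with "image" (384x512x3 uint8, red, green, blue), "mtx" (3x3 intrinsics, pixels), "eye" and "orientation" of the camera in the world; the wrist camera has in their place "T_tool_cam" (4x4, takes a point from camera to tool coordinates, whose origin is the TCP and whose axes are the flange's). Camera axes: x right, y up, looking along -z (the intrinsics and any distortion apply to the point x, -y, -z); pixel columns grow to the right and rows downward; lengths in m; the calibration is good to about 2 mm. A picture is of the moment at which its call begins: read the wrist's pose just before it. There is no depth.
- env.hand_in(): hands the job in; it is judged then, once.
The state is a dict: "time_s": time; "joint_positions": joint angles; "joint_vel": joint speeds; "effort": joint torques, N m; "position": TCP position; "eef_rot": TCP orientation; "ft_force": force on the tool from outside, world axes, zero at the start; "torque": the same for the moment, N m; "finger_gap": finger opening in m; "finger_force": force on a finger pad.
Only numpy, scipy, OpenCV 4.12 (cv2) and the standard library are available. Lean on these libraries where they do the work, as an engineer would, in place of code of your own. Each camera call takes 0.05 s, during which the arm holds its last target. There are 200 camera calls.

## Working session

There is one attempt and no reset: what is moved stays moved. The work goes in short steps, Python scripts to look and compute and a tool call to move; the robot and the scene stay as the last step left them, time stands still between calls to the robot, and variables do not carry over. Pictures are saved under pics/ and viewed, at most 10 in all, crops included, and the job is handed in when it is done.

Besides the shell and the picture viewer there is one more tool, called after ">>>" as a command line: name --argument value ..., lists and objects as JSON in quotes. servo_tool: Moves the arm, as the interface text tells. Its arguments: {"type":"object","properties":{"claw":{"type":"array","items":{"type":"number"}},"linear":{"type":"array","items":{"type":"array","items":{"type":"number"}}},"turn":{"type":"array","items":{"type":"array","items":{"type":"number"}}}},"required":["claw","linear","turn"]}

```bash
mkdir -p pics; cat > h.py <<'E'
import numpy as np, cv2
from workcell import env
from scipy.spatial.transform import Rotation as R
def rot(o):
    o=np.array(o,float)
    if o.shape==(3,3): return o
    return R.from_rotvec(o).as_matrix() if o.size==3 else R.from_quat(o).as_matrix()
def grab(name,fn=None):
    s=env.state(); c=env.camera(name)
    if 'T_tool_cam' in c:
        T=np.eye(4); T[:3,:3]=rot(s['eef_rot']); T[:3,3]=s['position']; T=T@np.array(c['T_tool_cam'])
        c['eye']=T[:3,3]; c['Rm']=T[:3,:3]
    else: c['Rm']=rot(c['orientation'])
    if fn: cv2.imwrite('pics/'+fn,c['image'][:,:,::-1])
    return c
def ray(c,u,v,z):
    d=np.linalg.inv(c['mtx'])@np.array([u,v,1.]); d=c['Rm']@(d*[1,-1,-1])
    return c['eye']+d*(z-c['eye'][2])/d[2]
def proj(c,p):
    q=c['Rm'].T@(np.array(p)-c['eye']); q=np.array(c['mtx'])@(q*[1,-1,-1]); return q[:2]/q[2]
E
python3 - <<'E'
from h import *
t=grab('top','top.png'); s=grab('side','side.png')
for c in (t,s): print(c.keys(),c['mtx'],c['eye'],c['orientation'])
print(env.state(), env.tip_extent)
E
```

```text
dict_keys(['image', 'mtx', 'eye', 'orientation', 'Rm']) [[355.46673108   0.         252.79053092]
 [  0.         355.46673108 193.85043926]
 [  0.           0.           1.        ]] [0.43071817 0.01077826 0.93288181] [ 0.08765416 -0.08278658 -1.56871924]
dict_keys(['image', 'mtx', 'eye', 'orientation', 'Rm']) [[487.91854545   0.         253.91048602]
 [  0.         487.91854545 194.03325869]
 [  0.           0.           1.        ]] [-0.0426152  -0.73170686  0.76253695] [ 0.89683472 -0.30993697 -0.5880049 ]
{'time_s': 0.1, 'joint_positions': array([ 1.00947773e+00,  5.28390470e-01,  1.43376118e+00, -1.95989459e-05,
        1.18140641e+00, -1.78474574e-01]), 'joint_vel': array([-0.00114733, -0.00115452, -0.00281711,  0.00014562,  0.00020267,
        0.00056435]), 'effort': array([-3.51161907e-04, -4.40982735e+01, -1.77150285e+01,  6.34911004e-02,
        5.33739477e-02, -3.06729908e-05]), 'position': array([0.23310086, 0.57923263, 0.23866298]), 'eef_rot': array([-5.97560392e-01, -3.08353043e+00,  2.88809090e-03]), 'ft_force': array([-0.0553016 , -0.3434347 ,  0.33478839]), 'torque': array([ 0.0218691 ,  0.00052653, -0.0385495 ]), 'finger_force': 0.0, 'finger_gap': 0.08714881033358224} 0.017
```

View pics/top.png

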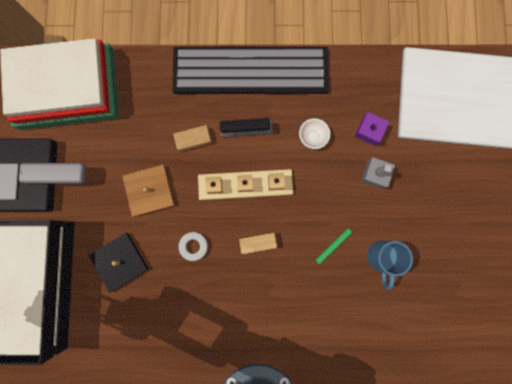

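View pics/side.png

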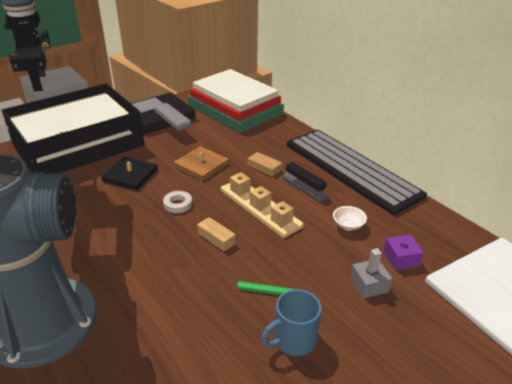

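The top view shows two stand shapes: grey with the gauge at (379,173) and purple and empty at (373,128). There are also two dowel boards: pine-coloured at (148,190) and black at (118,262). The grey stand and the pine board fit the description. The rack, with its three blocks, is at (213/245/277, 183). I'll confirm this in one crop and measure.

```bash
python3 - <<'E'
from h import *
t=grab('top'); im=t['image']
a=im[110:200,335:425]; b=im[150:300,75:225]
cv2.imwrite('pics/crop.png',np.hstack([cv2.resize(x,(400,400),interpolation=3)for x in(a,b)])[:,:,::-1])
hsv=cv2.cvtColor(im,cv2.COLOR_RGB2HSV)
# rack: pale wood quad
def comp(m,u,v):
    m=cv2.morphologyEx(m.astype(np.uint8),cv2.MORPH_CLOSE,np.ones((3,3)))
    cs,_=cv2.findContours(m,0,2)
    cs=sorted(cs,key=lambda c:-cv2.pointPolygonTest(c,(u,v),True)); return cs[0]
H,S,V=[hsv[...,i].astype(int) for i in range(3)]
for n,u,v,p in (('rack',205,197,0),('block',213,180,0),('board',135,195,0),('stand',370,180,0),('gtop',390,170,0)): print(n,hsv[v,u])
def tell(n,m,u,v,z):
    c=comp(m,u,v); q=cv2.boxPoints(cv2.minAreaRect(c)); w=np.array([ray(t,*x,z)[:2] for x in q])
    print(n,cv2.contourArea(c),q.mean(0).round(1),'ctr',w.mean(0).round(4),'edges',[np.round(np.r_[np.linalg.norm(w[i]-w[i-1]),np.degrees(np.arctan2(*(w[i]-w[i-1])[::-1]))],3) for i in(1,2)])
r=hsv[197,205]; tell('rack',(V>150)&(abs(H-r[0])<12),245,195,.012)
tell('board',(V>100)&(S>80),135,195,.018)
tell('stand',(S<70)&(V>60),370,180,.03)
for u,v in((213,184),(245,183),(277,181)): print(ray(t,u,v,.05).round(4))
print('gauge',ray(t,390,170,.096).round(4),'dowel',ray(t,149,189,.043).round(4))
E
```

```text
rack [ 22  75 220]
block [ 17 118 190]
board [ 14 150 158]
stand [  6  10 131]
gtop [  4  21 174]
rack 2298.5 [244.6 184.1] ctr [0.5569 0.0351] edges [array([  0.247, -86.685]), array([ 6.80000e-02, -1.77406e+02])]
board 135131.5 [255.5 191.5] ctr [0.566  0.0081] edges [array([  1.406, -90.09 ]), array([  1.003, 175.544])]
stand 687.0 [377.8 172.8] ctr [ 0.5838 -0.3074] edges [array([  0.071, -19.891]), array([ 7.30000e-02, -1.08973e+02])]
[0.5517 0.1133 0.05  ]
[0.5543 0.0331 0.05  ]
[ 0.5593 -0.0471  0.05  ]
gauge [ 0.5791 -0.3135  0.096 ] dowel [0.5399 0.2756 0.043 ]
```

View pics/crop.png

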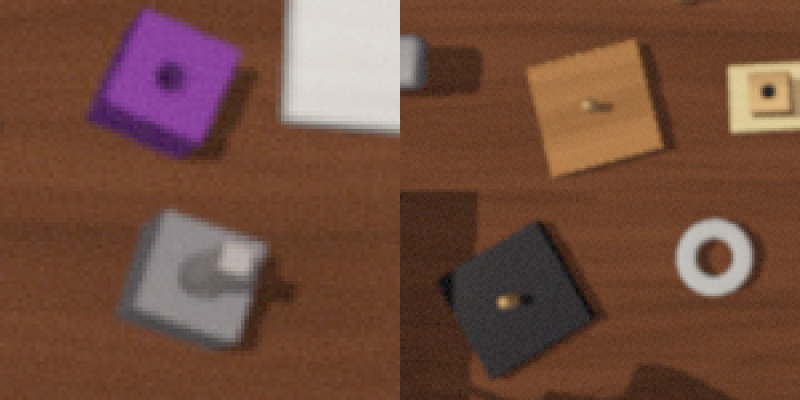

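The crop confirms the grey stand holds the gauge and the pine board has its dowel at crop (590,105). The purple stand and black board are look-alikes. I'll pass over the board and rack on the way, looking with the wrist camera.

>>> servo_tool --claw '[100, 100, 100, 100, 100, 100, 100, 100]' --linear '[[0.035, -0.038, 0], [0.035, -0.038, 0], [0.035, -0.038, 0], [0.035, -0.038, 0], [0.035, -0.038, 0], [0.035, -0.038, 0], [0.035, -0.038, 0], [0.0, -0.03, 0]]' --turn '[[0, 0, 0], [0, 0, 0], [0, 0, 0], [0, 0, 0], [0, 0, 0], [0, 0, 0], [0, 0, 0], [0, 0, 0]]'

```text
time_s: 1.15
position: [0.4813, 0.2819, 0.2394]
eef_rot: [0.601, 3.081, 0.001]
ft_force: [-0.3, -0.9, 0.4]
finger_gap: 0.0872
finger_force: 0.0
```

```bash
python3 - <<'E'
from h import *
c=grab('wrist','w1.png'); s=env.state(); print(s['position'],c['eye'],c['Rm'],c['mtx'])
print(c['T_tool_cam'])
E
```

```text
[0.47917357 0.27879755 0.23892706] [0.40264193 0.31368738 0.38475962] [[ 3.75210786e-01 -8.82561644e-01 -2.83375740e-01]
 [ 9.26939274e-01  3.57468001e-01  1.14018464e-01]
 [ 6.69436444e-04 -3.05453060e-01  9.52206900e-01]] [[326.02583926   0.         256.93447345]
 [  0.         326.02583926 190.03141399]
 [  0.           0.           1.        ]]
[[ 6.91338908e-04  9.52777383e-01  3.03668865e-01  8.45603310e-02]
 [ 9.99999702e-01 -7.63286260e-04  1.18231364e-04 -4.05722838e-06]
 [ 3.44434442e-04  3.03668693e-01 -9.52777627e-01 -1.45532136e-01]
 [ 0.00000000e+00  0.00000000e+00  0.00000000e+00  1.00000000e+00]]
```

View pics/w1.png

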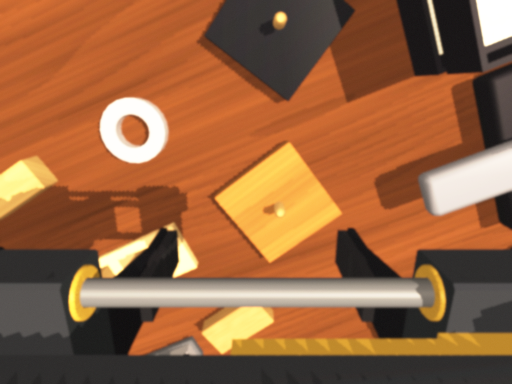

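The wrist view shows the board quad at (278,202), with the dowel at about (279,210). I'll measure it by mask.

```bash
cat >> h.py <<'E'
def quad(c,m,u,v,z,pr=True):
    m=cv2.morphologyEx(m.astype(np.uint8),cv2.MORPH_OPEN,np.ones((3,3)))
    m=cv2.morphologyEx(m,cv2.MORPH_CLOSE,np.ones((5,5)))
    cs,_=cv2.findContours(m,0,2)
    k=max(cs,key=lambda q:cv2.pointPolygonTest(q,(u,v),True))
    w=np.array([ray(c,*p[0],z)[:2] for p in k]).astype(np.float32)
    (ctr,sz,ang)=cv2.minAreaRect(w)
    if pr: print('quad',np.round(ctr,4),np.round(sz,4),round(ang,1),'px',k[:,0].min(0),k[:,0].max(0))
    return np.array(ctr),sz,ang
E
python3 - <<'E'
from h import *
im=cv2.imread('pics/w1.png')[:,:,::-1]
c=grab('wrist'); c['image']=im
hsv=cv2.cvtColor(im,cv2.COLOR_RGB2HSV)
print([hsv[v,u] for u,v in((250,200),(300,230),(279,211),(180,200),(290,170),(180,150))])
H,S,V=[hsv[...,i].astype(int) for i in range(3)]
quad(c,(V>215)&(H>12)&(H<28),260,230,.018)
print('dowel top',ray(c,279,208,.043),ray(c,281,214,.018))
E
```

```text
[array([ 21, 173, 254], dtype=uint8), array([ 21, 172, 254], dtype=uint8), array([ 27, 112, 255], dtype=uint8), array([ 10, 190, 126], dtype=uint8), array([ 20, 172, 253], dtype=uint8), array([ 11, 192, 190], dtype=uint8)]
quad [0.5364 0.2826] [0.1113 0.1112] 15.4 px [215 142] [341 261]
dowel top [0.53009665 0.28385535 0.043     ] [0.54767871 0.28133562 0.018     ]
```

>>> servo_tool --claw '[100, 100, 100, 100, 100, 100, 100]' --linear '[[0, -0.05, 0], [0, -0.05, 0], [0, -0.05, 0], [0, -0.05, 0], [0, -0.04, 0], [0, 0, 0], [0, 0, 0]]' --turn '[[0, 0, 0], [0, 0, 0], [0, 0, 0], [0, 0, 0], [0, 0, 0], [0, 0, 0], [0, 0, 0]]'

```text
time_s: 2.12
position: [0.4783, 0.0447, 0.2395]
eef_rot: [-0.597, -3.084, -0.001]
ft_force: [0.1, 0.6, -0.0]
finger_gap: 0.0871
finger_force: 0.0
```

```bash
python3 - <<'E'
from h import *
c=grab('wrist','w2.png'); s=env.state(); print(s['position'])
E
```

```text
[0.4782782  0.04501454 0.23948113]
```

View pics/w2.png

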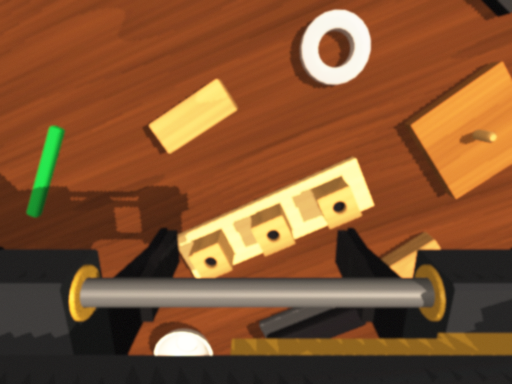

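This view shows the rack holes at (340,207), (273,235) and (211,262), left to right for the robot. I'll take their sub-pixel centres.

```bash
cat >> h.py <<'E'
def dark(c,u,v,z,r=9,th=90):
    g=c['image'][v-r:v+r+1,u-r:u+r+1].max(2).astype(int)
    m=(g<th).astype(np.uint8); n,l,st,ce=cv2.connectedComponentsWithStats(m)
    k=1+np.argmax(st[1:,4]); a=ce[k]+[u-r,v-r]
    return ray(c,*a,z)[:2].round(4), a.round(1), st[k,4]
E
python3 - <<'E'
from h import *
c=grab('wrist')
for u,v in((340,207),(273,235),(211,262)): print(dark(c,u,v,.05))
hsv=cv2.cvtColor(c['image'],cv2.COLOR_RGB2HSV);H,S,V=[hsv[...,i].astype(int) for i in range(3)]
quad(c,(V>200)&(H>12)&(H<32),300,190,.012)
quad(c,(V>150)&(H>12)&(H<32),440,160,.018)
t=grab('top')
for u,v in((213,184),(245,183),(277,181)): print(dark(t,u,v,.05,5,110))
E
```

```text
(array([0.5499, 0.1128]), array([338.6, 206.7]), np.int32(69))
(array([0.5547, 0.0335]), array([272.6, 234.8]), np.int32(59))
(array([ 0.5593, -0.0457]), array([210.2, 261.4]), np.int32(43))
quad [0.5583 0.033 ] [0.0736 0.2466] 3.4 px [179 158] [373 277]
quad [0.5392 0.2868] [0.1119 0.112 ] 15.4 px [411  62] [511 198]Traceback (most recent call last):
  File "<stdin>", line 8, in <module>
  File "h.py", line 33, in dark
    k=1+np.argmax(st[1:,4]); a=ce[k]+[u-r,v-r]
        ~~~~~~~~~^^^^^^^^^^
    return _wrapfunc(a, 'argmax', axis=axis, out=out, **kwds)
    return bound(*args, **kwds)
ValueError: attempt to get argmax of an empty sequence
```

>>> servo_tool --claw '[100, 100, 100, 100, 100, 100, 100, 100]' --linear '[[0.005, -0.05, 0], [0.005, -0.05, 0], [0.005, -0.05, 0], [0.005, -0.05, 0], [0.005, -0.05, 0], [0.005, -0.05, 0], [0.005, -0.05, 0], [0, 0, 0]]' --turn '[[0, 0, 0], [0, 0, 0], [0, 0, 0], [0, 0, 0], [0, 0, 0], [0, 0, 0], [0, 0, 0], [0, 0, 0]]'

```text
time_s: 3.28
position: [0.5145, -0.3092, 0.2393]
eef_rot: [0.601, 3.082, -0.003]
ft_force: [0.2, -0.1, -0.2]
finger_gap: 0.0865
finger_force: 0.0
```

```bash
python3 - <<'E'
from h import *
c=grab('wrist','w3.png'); s=env.state(); print(s['position'])
E
```

```text
[ 0.51383192 -0.30667225  0.23904981]
```

View pics/w3.png

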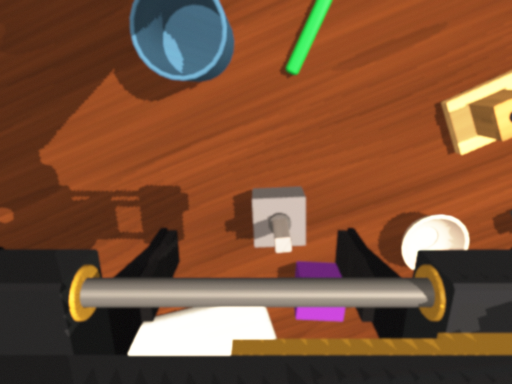

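The stand top is about (253–305, 198–247), with the handle top at about (283,243). The handle looks nearly square to the tool.

```bash
python3 - <<'E'
from h import *
c=grab('wrist'); im=c['image']
hsv=cv2.cvtColor(im,cv2.COLOR_RGB2HSV);H,S,V=[hsv[...,i].astype(int) for i in range(3)]
print([tuple(hsv[v,u]) for u,v in((283,244),(262,220),(280,192),(281,232),(298,220),(240,220))])
quad(c,(S<90)&(V>120),262,220,.04)
quad(c,(V>V[244,283]-25)&(S<60),283,243,.096)
cv2.imwrite('pics/c3.png',cv2.resize(im[180:262,235:325],(720,600),interpolation=2)[:,:,::-1])
print(env.state()['position'])
E
```

```text
[(np.uint8(18), np.uint8(18), np.uint8(252)), (np.uint8(12), np.uint8(35), np.uint8(202)), (np.uint8(13), np.uint8(41), np.uint8(111)), (np.uint8(14), np.uint8(51), np.uint8(160)), (np.uint8(12), np.uint8(31), np.uint8(214)), (np.uint8(9), np.uint8(190), np.uint8(86))]
quad [ 0.5867 -0.3116] [0.0607 0.0705] 70.5 px [249 197] [303 254]
quad [ 0.5829 -0.31  ] [0.0157 0.0153] 69.7 px [272 239] [288 253]
[ 0.51347422 -0.30522146  0.23898973]
```

View pics/c3.png

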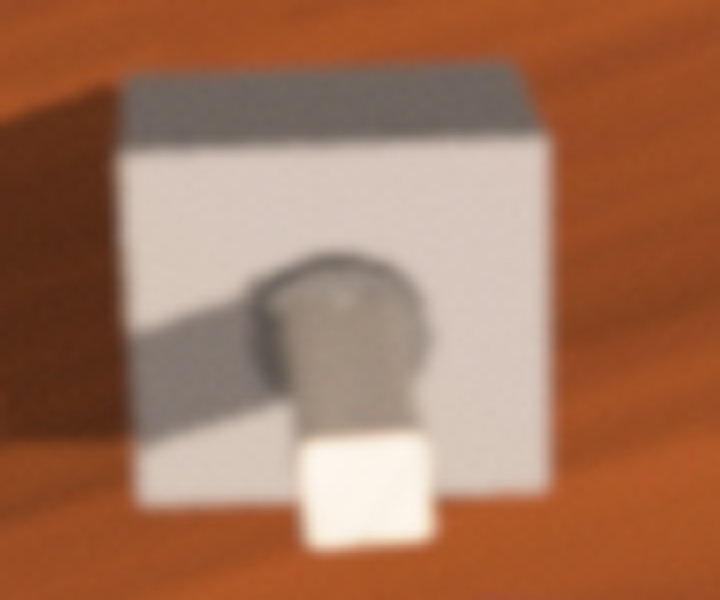

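>>> servo_tool --claw '[100, 100, 100, 100, 100, 100, 100, 100]' --linear '[[0.035, -0.002, 0], [0.035, -0.002, 0], [0, 0, -0.04], [0, 0, -0.04], [0, 0, -0.04], [0, 0, -0.03], [0, 0, -0.014], [0, 0, 0]]' --turn '[[0, 0, 0.015], [0, 0, 0.015], [0, 0, 0], [0, 0, 0], [0, 0, 0], [0, 0, 0], [0, 0, 0], [0, 0, 0]]'

```text
time_s: 4.38
position: [0.5833, -0.3086, 0.075]
eef_rot: [-0.549, -3.091, -0.002]
ft_force: [-0.4, 0.3, 0.2]
finger_gap: 0.0869
finger_force: 0.0
```

>>> servo_tool --claw '[50, 30, 15, 10, 10, 10, 10, 10]' --linear '[[0, 0, 0], [0, 0, 0], [0, 0, 0], [0, 0, 0], [0, 0, 0], [0, 0, 0], [0, 0, 0], [0, 0, 0]]' --turn '[[0, 0, 0], [0, 0, 0], [0, 0, 0], [0, 0, 0], [0, 0, 0], [0, 0, 0], [0, 0, 0], [0, 0, 0]]'

```text
time_s: 5.38
position: [0.5834, -0.3102, 0.0755]
eef_rot: [0.551, 3.093, 0.0]
ft_force: [1.1, 0.5, -0.3]
finger_gap: 0.0159
finger_force: 30.0
```

```bash
python3 - <<'E'
from h import *
print({k:np.round(v,4) for k,v in env.state().items() if k in('time_s','position','eef_rot','ft_force','torque','finger_gap','finger_force')})
E
```

```text
{'time_s': np.float64(5.375), 'position': array([ 0.5834, -0.3102,  0.0755]), 'eef_rot': array([5.5130e-01, 3.0928e+00, 1.0000e-04]), 'ft_force': array([ 1.0715,  0.5163, -0.2665]), 'torque': array([ 0.0273, -0.0609, -0.0348]), 'finger_force': np.float64(30.0296), 'finger_gap': np.float64(0.0159)}
```

>>> servo_tool --claw '[10, 10, 10, 10, 10, 10, 10, 10]' --linear '[[0, 0, 0.01], [0, 0, 0.03], [0, 0, 0.04], [0, 0, 0.02], [-0.002, 0.02, 0], [-0.004, 0.05, 0], [-0.004, 0.053, 0], [-0.004, 0.05, 0]]' --turn '[[0, 0, 0], [0, 0, 0], [0, 0, 0], [0, 0, 0], [0, 0, 0], [0, 0, 0], [0, 0, 0], [0, 0, 0]]'

```text
time_s: 6.38
position: [0.5673, -0.1337, 0.1741]
eef_rot: [-0.551, -3.089, -0.003]
ft_force: [0.8, -0.5, -0.4]
finger_gap: 0.0159
finger_force: 30.1
```

>>> servo_tool --claw '[10, 10, 10, 10, 10, 10, 10, 10]' --linear '[[-0.004, 0.05, 0], [-0.004, 0.05, 0], [-0.004, 0.05, 0], [-0.004, 0.05, 0], [-0.003, 0.04, 0], [0, 0.01, -0.02], [0, 0, -0.02], [0, 0, 0]]' --turn '[[0, 0, 0], [0, 0, 0], [0, 0, 0], [0, 0, 0], [0, 0, 0], [0, 0, 0], [0, 0, 0], [0, 0, 0]]'

```text
time_s: 7.38
position: [0.547, 0.1139, 0.1332]
eef_rot: [-0.548, -3.086, 0.002]
ft_force: [0.1, 0.0, -2.0]
finger_gap: 0.0154
finger_force: 30.1
```

```bash
python3 - <<'E'
from h import *
c=grab('wrist'); s=env.state();print(s['position'],s['finger_gap'],s['ft_force'])
cv2.imwrite('pics/w4.png',cv2.resize(c['image'][150:300,180:340],(640,600),interpolation=2)[:,:,::-1])
E
```

```text
[0.54827054 0.11353212 0.13428081] 0.015943686944585932 [ 0.18953536 -0.03073849 -1.7201288 ]
```

View pics/w4.png

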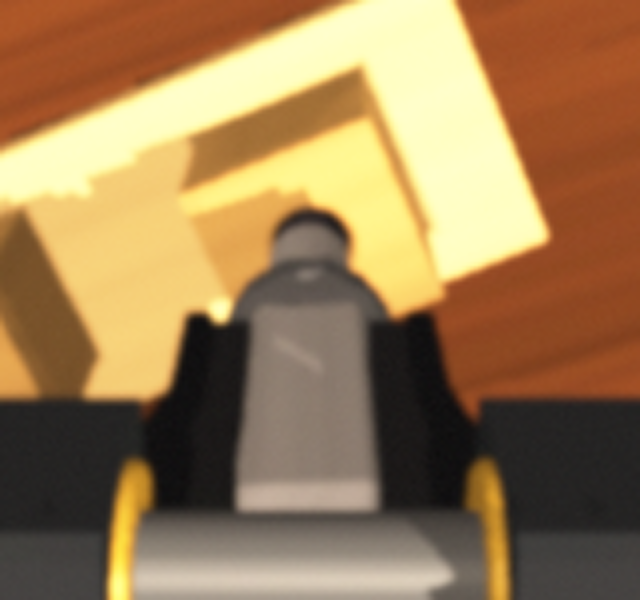

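The pin foot at crop (311,230) sits over the hole, with the dark rim arc around (313,215). The block's top corners are (180,210), (370,118) and (443,297). I'll cross-check the centre.

```bash
python3 - <<'E'
from h import *
c=grab('wrist'); s=env.state();print(s['position'],s['ft_force'])
P=[ray(c,180+u/4,150+v/4,.05)[:2] for u,v in((180,210),(370,118),(443,297))]
print(np.round(P,4),'ctr',(P[0]+P[2])/2, [np.linalg.norm(P[i]-P[i+1]) for i in(0,1)])
p=np.array(s['position'])
print('tip px',proj(c,p-[0,0,.065]),'hole px',proj(c,[.5499,.1128,.05]),'here@.05',proj(c,[p[0],p[1],.05]))
th=np.linspace(0,2*np.pi,25)
for n,z,r,q in(('foot',p[2]-.0655,.006,p[:2]),('hole',.05,.0086,(.5499,.1128))):
  k=np.array([proj(c,[q[0]+r*np.cos(t),q[1]+r*np.sin(t),z]) for t in th]); k=(k-[180,150])*4
  print(n,k.min(0).round(),k.max(0).round())
E
```

```text
[0.5493525  0.11323356 0.13513472] [ 0.63764176 -0.44944669 -1.79210866]
[[0.5383 0.0916]
 [0.5336 0.1309]
 [0.5719 0.1323]] ctr [0.5550943 0.1119394] [np.float64(0.039597510564520315), np.float64(0.038351675827673064)]
tip px [257.19248539 216.33691941] hole px [256.92705286 207.07672998] here@.05 [257.21789113 206.24892175]
foot [274. 232.] [343. 296.]
hole [262. 185.] [353. 271.]
```

```bash
python3 - <<'E'
from h import *
c=grab('wrist'); s=env.state();print(s['position'])
g=c['image'].max(2)
print('cols',list(range(244,274,2)))
for v in range(194,222): print(v,*[f'{x:3d}' for x in g[v,244:274:2]])
E
```

```text
[0.55007223 0.11298423 0.13567493]
cols [244, 246, 248, 250, 252, 254, 256, 258, 260, 262, 264, 266, 268, 270, 272]
194 255 255 255 255 255 255 255 255 255 255 255 255 255 255 255
195 255 254 255 255 254 255 255 255 255 255 255 255 255 255 255
196 252 248 254 253 247 251 253 252 253 254 255 255 255 255 255
197 243 238 245 241 217 222 219 207 230 250 254 255 255 255 255
198 236 234 232 214 162 137 119 106 137 212 252 255 255 255 255
199 234 232 223 175 103  70  57  52  62 122 230 254 255 255 255
200 233 230 205 129  63  48  48  46  42  57 158 251 255 255 255
201 230 227 182  87  48  45  45  46  44  37  87 236 255 255 255
202 229 220 151  57  41  45  46  46  43  33  50 195 254 255 255
203 229 210 125  46  42  44  47  46  45  35  35 153 253 255 255
204 229 204 111  45  45  48  52  51  49  36  33 130 251 255 255
205 228 202 109  46  52  64  73  71  60  42  32 123 249 255 255
206 228 203 115  53  76  95 106 102  88  59  38 130 248 255 255
207 229 207 130  77 107 122 128 122 112  83  57 147 249 255 255
208 230 211 143 107 131 135 136 131 124 103  81 167 250 255 255
209 231 217 162 131 140 141 137 131 127 114 104 185 251 255 255
210 231 224 173 141 142 140 137 130 128 119 119 201 252 254 254
211 231 226 177 144 144 141 137 131 126 119 120 211 253 254 254
212 231 226 175 143 143 140 135 129 125 116 120 214 253 254 254
213 230 224 170 139 137 133 129 124 115 111 114 208 253 254 254
214 228 219 158 128 119 114 110 105  97  96 107 195 253 254 254
215 227 210 142 106  93  89  91  85  75  82  94 176 253 254 254
216 222 192 116  84  80  83  86  76  69  74  78 148 249 254 254
217 203 155  90  76  82  92  98  84  77  77  72 109 226 251 254
218 167 110  79  83  89 100 103  91  87  83  74  77 151 230 252
219 124  84  83  89  90  97  98  92  91  91  83  73  86 161 246
220  90  84  89  91  91  94  92  92  91  91  91  82  73 100 221
221  83  87  93  93  92  90  92  91  92  93  92  90  83  81 167
```

>>> servo_tool --claw '[10, 10, 10, 10, 10, 10, 10]' --linear '[[0.0015, -0.0005, -0.006], [0, 0, -0.006], [0, 0, -0.004], [0, 0, 0], [0, 0, 0], [0, 0, 0], [0, 0, 0]]' --turn '[[0, 0, 0], [0, 0, 0], [0, 0, 0], [0, 0, 0], [0, 0, 0], [0, 0, 0], [0, 0, 0]]'

```text
time_s: 8.4
position: [0.552, 0.1123, 0.1197]
eef_rot: [0.551, 3.093, 0.0]
ft_force: [-0.1, 0.2, -1.9]
finger_gap: 0.0161
finger_force: 30.1
```

```bash
cat >> h.py <<'E'
def show(r0,r1,c0,c1,st=2):
    c=grab('wrist'); s=env.state(); p=np.array(s['position']); print(p,s['ft_force'])
    print('foot',proj(c,p-[0,0,.0655]).round(1),'axis@.05',proj(c,[p[0],p[1],.05]).round(1))
    g=c['image'].max(2); print('    ',*[f'{x:3d}' for x in range(c0,c1,st)])
    for v in range(r0,r1): print(v,':',*[f'{x:3d}' for x in g[v,c0:c1:st]])
E
python3 -c "
from h import *
show(190,216,244,274)"
```

```text
[0.55198335 0.11229333 0.11970477] [-1.08697434  0.42521829 -2.16859697]
foot [256.9 213.7] axis@.05 [256.9 211.5]
     244 246 248 250 252 254 256 258 260 262 264 266 268 270 272
190 : 255 255 255 255 255 255 255 255 255 255 255 255 255 255 255
191 : 255 255 255 255 255 255 255 255 255 255 255 255 255 255 255
192 : 255 255 255 255 255 255 255 255 255 255 255 255 255 255 255
193 : 255 255 255 255 255 255 255 255 255 255 255 255 255 255 255
194 : 255 255 255 255 255 255 255 255 255 255 255 255 255 255 255
195 : 255 255 255 255 255 255 255 255 255 255 255 255 255 255 255
196 : 255 255 255 255 255 255 255 255 255 255 255 254 255 255 255
197 : 255 255 255 255 255 255 254 255 255 254 253 248 254 255 255
198 : 255 255 255 255 254 251 249 254 253 250 241 236 254 255 255
199 : 255 255 255 254 246 228 222 245 236 231 229 231 253 255 255
200 : 255 254 252 242 211 167 151 175 171 197 220 229 251 255 255
201 : 254 248 238 211 153 101  77  78  95 148 199 228 247 255 255
202 : 246 236 221 164  92  50  37  37  46  88 158 220 244 255 255
203 : 235 229 193 108  49  31  29  30  32  47 108 197 240 255 255
204 : 232 221 157  66  31  34  36  35  32  31  65 166 232 254 255
205 : 230 210 122  43  40  51  66  61  49  35  42 131 229 253 255
206 : 228 196  90  41  66  89 102  97  83  52  34 107 234 254 255
207 : 227 184  75  61 102 121 128 122 110  81  43  92 236 255 255
208 : 225 178  77  93 130 138 137 132 123 102  66  85 233 255 255
209 : 226 176  93 119 142 141 138 132 128 117  88  91 230 255 255
210 : 226 181 116 135 144 142 139 131 127 119 105 107 228 254 255
211 : 227 186 136 140 144 142 137 131 127 120 111 125 225 254 255
212 : 229 196 146 142 142 142 135 129 126 117 113 136 219 253 255
213 : 230 203 149 139 138 133 128 123 118 111 112 141 214 252 255
214 : 231 208 148 129 119 113 109 107 103  98 104 139 209 250 254
215 : 231 206 139 107  92  86  84  85  85  84  89 129 205 245 254
```

The foot front edge at row 205.5 and the hole rim at row 201 agree with a centred gauge, so I'll ease down.

>>> servo_tool --claw '[10, 10, 10, 10, 10, 10, 10, 10]' --linear '[[0, 0, -0.001], [0, 0, -0.001], [0, 0, -0.001], [0, 0, -0.001], [0, 0, -0.001], [0, 0, -0.001], [0, 0, -0.001], [0, 0, 0]]' --turn '[[0, 0, 0], [0, 0, 0], [0, 0, 0], [0, 0, 0], [0, 0, 0], [0, 0, 0], [0, 0, 0], [0, 0, 0]]'

```text
time_s: 9.45
position: [0.5518, 0.1123, 0.1124]
eef_rot: [-0.551, -3.092, 0.0]
ft_force: [-1.2, 0.0, -2.0]
finger_gap: 0.0157
finger_force: 30.1
```

>>> servo_tool --claw '[10, 10, 10, 10, 10, 10, 10, 10]' --linear '[[0, 0, -0.001], [0, 0, -0.001], [0, 0, -0.001], [0, 0, -0.0007], [0, 0, -0.0005], [0, 0, -0.0005], [0, 0, -0.0005], [0, 0, 0]]' --turn '[[0, 0, 0], [0, 0, 0], [0, 0, 0], [0, 0, 0], [0, 0, 0], [0, 0, 0], [0, 0, 0], [0, 0, 0]]'

```text
time_s: 10.45
position: [0.5519, 0.1123, 0.1073]
eef_rot: [-0.551, -3.093, 0.0]
ft_force: [-0.1, 0.1, -1.6]
finger_gap: 0.0162
finger_force: 30.0
```

>>> servo_tool --claw '[10, 10, 10, 10]' --linear '[[0, 0, -0.0005], [0, 0, -0.0005], [0, 0, -0.0005], [0, 0, 0]]' --turn '[[0, 0, 0], [0, 0, 0], [0, 0, 0], [0, 0, 0]]'

```text
time_s: 10.95
position: [0.5519, 0.1123, 0.1058]
eef_rot: [-0.551, -3.093, 0.0]
ft_force: [0.5, 0.6, -2.1]
finger_gap: 0.0156
finger_force: 30.0
```

>>> servo_tool --claw '[10, 10, 10, 10]' --linear '[[0, 0, -0.0005], [0, 0, -0.0005], [0, 0, -0.0005], [0, 0, 0]]' --turn '[[0, 0, 0], [0, 0, 0], [0, 0, 0], [0, 0, 0]]'

```text
time_s: 11.45
position: [0.5519, 0.1123, 0.1043]
eef_rot: [-0.551, -3.093, 0.0]
ft_force: [-0.6, 0.3, -2.1]
finger_gap: 0.016
finger_force: 30.0
```

>>> servo_tool --claw '[10, 10, 10, 10, 10, 10, 10, 10]' --linear '[[0, 0, -0.002], [0, 0, -0.003], [0, 0, -0.003], [0, 0, -0.003], [0, 0, -0.002], [0, 0, -0.001], [0, 0, -0.001], [0, 0, 0]]' --turn '[[0, 0, 0], [0, 0, 0], [0, 0, 0], [0, 0, 0], [0, 0, 0], [0, 0, 0], [0, 0, 0], [0, 0, 0]]'

```text
time_s: 12.45
position: [0.552, 0.1122, 0.0893]
eef_rot: [0.551, 3.093, -0.0]
ft_force: [0.1, 0.3, -1.9]
finger_gap: 0.0157
finger_force: 30.0
```

>>> servo_tool --claw '[10, 10, 10, 10, 10]' --linear '[[0, 0, -0.0007], [0, 0, -0.0005], [0, 0, -0.0005], [0, 0, -0.0003], [0, 0, 0]]' --turn '[[0, 0, 0], [0, 0, 0], [0, 0, 0], [0, 0, 0], [0, 0, 0]]'

```text
time_s: 13.08
position: [0.552, 0.1122, 0.0873]
eef_rot: [0.551, 3.093, -0.0]
ft_force: [-0.4, 1.5, -1.0]
finger_gap: 0.0162
finger_force: 30.1
```

>>> servo_tool --claw '[10, 10, 10, 10]' --linear '[[0, 0, -0.0005], [0, 0, -0.0005], [0, 0, -0.0005], [0, 0, 0]]' --turn '[[0, 0, 0], [0, 0, 0], [0, 0, 0], [0, 0, 0]]'

```text
time_s: 13.58
position: [0.552, 0.1122, 0.0858]
eef_rot: [0.551, 3.093, -0.0]
ft_force: [-0.4, -0.0, -2.2]
finger_gap: 0.0155
finger_force: 30.1
```

>>> servo_tool --claw '[10, 10, 10]' --linear '[[0, 0, -0.0004], [0, 0, -0.0003], [0, 0, 0]]' --turn '[[0, 0, 0], [0, 0, 0], [0, 0, 0]]'

```text
time_s: 13.95
position: [0.552, 0.1123, 0.0854]
eef_rot: [0.551, 3.093, -0.0]
ft_force: [-1.2, -0.5, 1.0]
finger_gap: 0.0158
finger_force: 30.1
```

The left block took the gauge down to its collar, with light contact. On to the middle one.

>>> servo_tool --claw '[10, 10, 10, 10, 10, 10, 10, 10]' --linear '[[0, 0, 0.008], [0, 0, 0.016], [0, 0, 0.016], [0, 0, 0.004], [0.0017, -0.03, 0], [0.002, -0.035, 0], [0.001, -0.0148, -0.004], [0, 0, -0.0056]]' --turn '[[0, 0, 0], [0, 0, 0], [0, 0, 0], [0, 0, 0], [0, 0, 0], [0, 0, 0], [0, 0, 0], [0, 0, 0]]'

```text
time_s: 14.95
position: [0.5568, 0.0318, 0.1194]
eef_rot: [0.555, 3.092, 0.001]
ft_force: [0.3, 0.7, -1.3]
finger_gap: 0.0161
finger_force: 30.1
```

>>> servo_tool --claw '[10, 10, 10, 10]' --linear '[[0, 0, 0], [0, 0, 0], [0, 0, 0], [0, 0, 0]]' --turn '[[0, 0, 0], [0, 0, 0], [0, 0, 0], [0, 0, 0]]'

```text
time_s: 15.45
position: [0.5566, 0.0329, 0.1197]
eef_rot: [0.55, 3.093, 0.0]
ft_force: [-0.0, -0.4, -0.4]
finger_gap: 0.0157
finger_force: 30.1
```

```bash
python3 -c "
from h import *
show(196,214,242,276)"
```

```text
[0.55667869 0.03277167 0.11967719] [-1.0586366   0.29091456 -1.43969059]
foot [256.8 213.8] axis@.05 [256.8 211.6]
     242 244 246 248 250 252 254 256 258 260 262 264 266 268 270 272 274
196 : 255 255 255 255 255 255 255 255 254 253 252 254 254 254 254 254 254
197 : 255 255 255 255 255 255 255 254 252 245 243 253 252 254 254 254 254
198 : 255 255 255 255 255 254 253 249 237 227 229 245 243 253 253 254 255
199 : 255 255 255 255 254 251 240 220 199 201 214 229 230 248 249 254 255
200 : 255 255 255 254 249 225 181 148 144 165 194 212 218 232 242 254 255
201 : 255 254 252 245 214 146  98  76  79 108 160 201 216 226 247 254 255
202 : 254 251 240 216 147  80  45  35  39  56 109 178 212 230 253 255 255
203 : 247 236 218 170  90  42  27  28  27  33  61 140 202 235 254 255 255
204 : 231 222 199 128  50  28  30  34  35  30  35  96 185 235 254 255 255
205 : 220 215 180  90  33  34  46  58  54  44  32  61 162 228 253 255 255
206 : 216 210 162  64  35  58  80  93  87  74  47  42 135 215 251 254 255
207 : 215 205 146  52  54  93 110 116 111 100  72  44 112 204 246 254 254
208 : 215 201 135  52  81 118 124 124 120 113  92  60 103 199 239 254 254
209 : 215 200 131  66 106 128 129 124 119 116 105  84 111 205 241 254 254
210 : 215 200 137  88 120 132 129 126 118 115 108  96 129 220 249 254 254
211 : 217 202 147 108 126 132 129 125 120 116 107 102 140 229 253 254 254
212 : 218 206 158 122 130 130 129 123 117 113 105 104 141 228 253 254 254
213 : 220 210 167 129 126 124 122 117 111 106 100 102 137 220 252 254 253
```

>>> servo_tool --claw '[10, 10, 10, 10, 10, 10, 10, 10]' --linear '[[0, -0.0003, -0.0015], [0, 0, -0.0015], [0, 0, -0.0015], [0, 0, -0.0015], [0, 0, -0.0015], [0, 0, -0.0015], [0, 0, -0.0013], [0, 0, 0]]' --turn '[[0, 0, 0], [0, 0, 0], [0, 0, 0], [0, 0, 0], [0, 0, 0], [0, 0, 0], [0, 0, 0], [0, 0, 0]]'

```text
time_s: 16.5
position: [0.5564, 0.0322, 0.109]
eef_rot: [-0.551, -3.092, 0.0]
ft_force: [-0.9, 0.3, -1.4]
finger_gap: 0.0158
finger_force: 30.0
```

>>> servo_tool --claw '[10, 10, 10, 10, 10]' --linear '[[0, 0, -0.0005], [0, 0, -0.0005], [0, 0, -0.0005], [0, 0, -0.0003], [0, 0, 0]]' --turn '[[0, 0, 0], [0, 0, 0], [0, 0, 0], [0, 0, 0], [0, 0, 0]]'

```text
time_s: 17.12
position: [0.5565, 0.0322, 0.1075]
eef_rot: [-0.551, -3.093, -0.0]
ft_force: [-1.3, 1.1, -0.3]
finger_gap: 0.0167
finger_force: 30.0
```

>>> servo_tool --claw '[10, 10, 10]' --linear '[[0, 0, -0.0004], [0, 0, -0.0004], [0, 0, 0]]' --turn '[[0, 0, 0], [0, 0, 0], [0, 0, 0]]'

```text
time_s: 17.5
position: [0.5566, 0.0322, 0.1073]
eef_rot: [0.551, 3.093, -0.0]
ft_force: [-1.6, 0.7, 5.6]
finger_gap: 0.0159
finger_force: 30.1
```

The middle block stopped the gauge at 8 mm, with about 7 N on it. On to the right one.

>>> servo_tool --claw '[10, 10, 10, 10, 10, 10, 10, 10]' --linear '[[0, 0, 0], [0, 0, 0.006], [0, 0, 0.012], [0, 0, 0.004], [0.0016, -0.03, 0], [0.002, -0.035, 0], [0.001, -0.015, -0.004], [0, 0, -0.0051]]' --turn '[[0, 0, 0], [0, 0, 0], [0, 0, 0], [0, 0, 0], [0, 0, 0], [0, 0, 0], [0, 0, 0], [0, 0, 0]]'

```text
time_s: 18.5
position: [0.5615, -0.0486, 0.1194]
eef_rot: [0.555, 3.092, 0.0]
ft_force: [0.4, -0.1, -2.3]
finger_gap: 0.0161
finger_force: 30.0
```

>>> servo_tool --claw '[10, 10, 10, 10]' --linear '[[0, 0, 0], [0, 0, 0], [0, 0, 0], [0, 0, 0]]' --turn '[[0, 0, 0], [0, 0, 0], [0, 0, 0], [0, 0, 0]]'

```text
time_s: 19.0
position: [0.5613, -0.0474, 0.1197]
eef_rot: [0.55, 3.093, -0.0]
ft_force: [0.2, -0.4, -2.1]
finger_gap: 0.0155
finger_force: 30.0
```

```bash
python3 -c "
from h import *
show(196,214,242,276)"
```

```text
[ 0.56129671 -0.04749921  0.11969334] [-0.28401044  0.06417135 -1.33430954]
foot [256.8 213.8] axis@.05 [256.8 211.6]
     242 244 246 248 250 252 254 256 258 260 262 264 266 268 270 272 274
196 : 254 254 254 254 254 254 254 254 254 254 252 252 253 253 253 253 253
197 : 254 254 254 254 254 254 254 254 253 250 244 248 252 253 253 253 253
198 : 254 254 254 254 254 254 253 252 246 235 222 240 245 251 253 253 254
199 : 254 254 254 254 254 252 247 236 208 193 194 226 228 246 253 254 254
200 : 254 254 254 254 252 240 206 163 131 137 164 200 207 239 253 254 254
201 : 254 254 253 250 237 182 116  77  63  78 122 171 199 231 253 254 254
202 : 254 253 248 233 174  96  49  31  30  38  72 135 188 226 253 254 254
203 : 251 246 229 182  98  42  25  24  24  24  37  89 171 218 251 254 254
204 : 239 226 199 133  51  27  27  31  29  26  26  54 145 204 247 254 254
205 : 217 205 179 101  32  32  46  55  49  41  32  35 119 192 240 253 254
206 : 203 199 165  76  34  55  75  86  79  68  50  31  92 180 231 253 253
207 : 200 195 155  61  50  87 103 107 100  91  70  40  70 175 233 252 253
208 : 200 193 148  63  74 107 115 112 109 103  86  56  67 185 244 253 253
209 : 198 194 143  75  97 116 116 114 109 106  95  75  75 197 249 253 253
210 : 199 194 145  92 110 118 117 115 108 106  98  88  92 202 250 253 252
211 : 201 195 149 109 116 119 118 115 108 105  98  93 109 199 249 252 252
212 : 202 197 160 119 118 119 117 113 106 104  96  94 117 191 246 252 251
213 : 203 201 168 124 115 113 112 106  99  94  91  93 118 183 241 251 251
```

>>> servo_tool --claw '[10, 10, 10, 10, 10, 10, 10, 10]' --linear '[[0, 0, -0.0015], [0, 0, -0.0015], [0, 0, -0.0015], [0, 0, -0.0015], [0, 0, -0.0015], [0, 0, -0.0015], [0, 0, -0.0013], [0, 0, 0]]' --turn '[[0, 0, 0], [0, 0, 0], [0, 0, 0], [0, 0, 0], [0, 0, 0], [0, 0, 0], [0, 0, 0], [0, 0, 0]]'

```text
time_s: 20.05
position: [0.561, -0.0478, 0.109]
eef_rot: [-0.551, -3.092, -0.0]
ft_force: [-1.3, 0.1, -2.5]
finger_gap: 0.0158
finger_force: 30.0
```

>>> servo_tool --claw '[10, 10, 10, 10, 10, 10]' --linear '[[0, 0, -0.0005], [0, 0, -0.0005], [0, 0, -0.0005], [0, 0, -0.0005], [0, 0, -0.0004], [0, 0, 0]]' --turn '[[0, 0, 0], [0, 0, 0], [0, 0, 0], [0, 0, 0], [0, 0, 0], [0, 0, 0]]'

```text
time_s: 20.8
position: [0.5612, -0.0478, 0.1074]
eef_rot: [0.551, 3.093, 0.0]
ft_force: [-2.0, 1.0, 5.1]
finger_gap: 0.0158
finger_force: 30.1
```

The right block refused it too. I'll return the gauge to its stand.

>>> servo_tool --claw '[10, 10, 10, 10, 10, 10, 10, 10]' --linear '[[0, 0, 0.006], [0, 0, 0.024], [0.0034, -0.04, 0], [0.0045, -0.0527, 0], [0.0045, -0.053, 0], [0.0045, -0.053, 0], [0.0035, -0.04, 0], [0.002, -0.024, 0]]' --turn '[[0, 0, 0], [0, 0, 0], [0, 0, 0], [0, 0, 0], [0, 0, 0], [0, 0, 0], [0, 0, 0], [0, 0, 0]]'

```text
time_s: 21.8
position: [0.5838, -0.3133, 0.1367]
eef_rot: [0.554, 3.091, -0.002]
ft_force: [-0.2, -0.1, -2.6]
finger_gap: 0.016
finger_force: 30.0
```

>>> servo_tool --claw '[10, 10, 10, 10, 10, 10]' --linear '[[0, 0, -0.012], [0, 0, -0.012], [0, 0, 0], [0, 0, 0], [0, 0, 0], [0, 0, 0]]' --turn '[[0, 0, 0], [0, 0, 0], [0, 0, 0], [0, 0, 0], [0, 0, 0], [0, 0, 0]]'

```text
time_s: 22.55
position: [0.5839, -0.3105, 0.1134]
eef_rot: [0.55, 3.092, -0.001]
ft_force: [0.4, -0.4, -1.1]
finger_gap: 0.0162
finger_force: 30.0
```

>>> servo_tool --claw '[10, 10, 10, 10, 10, 10, 10, 10]' --linear '[[-0.0004, 0.0003, -0.004], [0, 0, -0.004], [0, 0, -0.004], [0, 0, -0.005], [0, 0, -0.006], [0, 0, -0.006], [0, 0, -0.005], [0, 0, 0]]' --turn '[[0, 0, 0], [0, 0, 0], [0, 0, 0], [0, 0, 0], [0, 0, 0], [0, 0, 0], [0, 0, 0], [0, 0, 0]]'

```text
time_s: 23.55
position: [0.5829, -0.31, 0.0782]
eef_rot: [-0.551, -3.092, -0.001]
ft_force: [-0.2, 0.4, -1.8]
finger_gap: 0.0159
finger_force: 30.0
```

>>> servo_tool --claw '[10, 10, 10, 10, 40, 70, 100, 100]' --linear '[[0, 0, -0.0015], [0, 0, -0.001], [0, 0, -0.0008], [0, 0, 0], [0, 0, 0], [0, 0, 0], [0, 0, 0], [0, 0, 0]]' --turn '[[0, 0, 0], [0, 0, 0], [0, 0, 0], [0, 0, 0], [0, 0, 0], [0, 0, 0], [0, 0, 0], [0, 0, 0]]'

```text
time_s: 24.55
position: [0.5833, -0.3103, 0.0757]
eef_rot: [0.551, 3.093, -0.0]
ft_force: [-0.5, -0.4, 0.1]
finger_gap: 0.0483
finger_force: 0.0
```

>>> servo_tool --claw '[100, 100, 100, 100, 100, 100, 100, 100]' --linear '[[0, 0, 0.02], [0, 0, 0.05], [0, 0, 0.05], [0, 0, 0.044], [-0.003, 0.04, 0], [-0.004, 0.05, 0], [-0.004, 0.05, 0], [-0.004, 0.05, 0]]' --turn '[[0, 0, 0], [0, 0, 0], [0, 0, 0], [0, 0, -0.165], [0, 0, -0.165], [0, 0, -0.165], [0, 0, -0.165], [0, 0, -0.165]]'

```text
time_s: 25.55
position: [0.5682, -0.1189, 0.2413]
eef_rot: [1.751, 2.605, 0.001]
ft_force: [-0.1, 1.0, 0.7]
finger_gap: 0.0872
finger_force: 0.0
```

>>> servo_tool --claw '[100, 100, 100, 100, 100, 100, 100, 100]' --linear '[[-0.004, 0.05, 0], [-0.004, 0.05, 0], [-0.004, 0.05, 0], [-0.004, 0.05, 0], [0, 0.04, 0], [0, 0.03, 0], [0, 0, 0], [0, 0, 0]]' --turn '[[0, 0, -0.165], [0, 0, -0.165], [0, 0, 0], [0, 0, 0], [0, 0, 0], [0, 0, 0], [0, 0, 0], [0, 0, 0]]'

```text
time_s: 26.55
position: [0.5523, 0.1492, 0.2404]
eef_rot: [2.149, 2.29, 0.001]
ft_force: [-0.5, -0.1, 0.5]
finger_gap: 0.087
finger_force: 0.0
```

```bash
python3 - <<'E'
from h import *
env.camera('wrist'); c=grab('wrist','w5.png'); s=env.state();print(s['time_s'],s['position'],s['eef_rot'],s['finger_gap'])
print('pred',proj(c,[.552,.1122,.05]),proj(c,[.538,.28,.018]))
E
```

```text
26.65 [0.55240845 0.14866503 0.24002804] [2.15136188e+00 2.28845922e+00 2.51684763e-04] 0.08706984660575369
pred [254.8349411  201.89464748] [251.37815547  37.4691745 ]
```

View pics/w5.png

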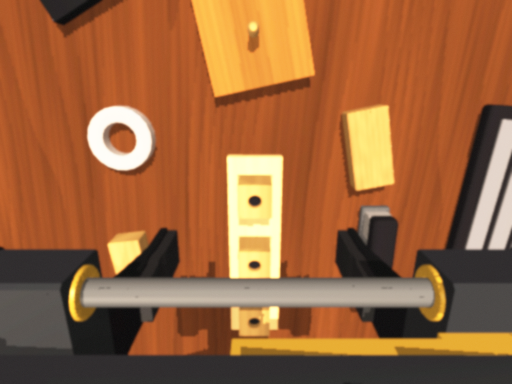

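The left hole is at (255,201), predicted (254.8,201.9), so the wrist calibration is good. The dowel is at about (253,35). I'll measure it from above.

>>> servo_tool --claw '[100, 100, 100, 100, 100, 100, 100, 100]' --linear '[[-0.003, 0.045, 0], [-0.003, 0.045, 0], [-0.003, 0.045, 0], [-0.003, 0.035, 0], [0, 0, 0], [0, 0, 0], [0, 0, 0], [0, 0, 0]]' --turn '[[0, 0, 0], [0, 0, 0], [0, 0, 0], [0, 0, 0], [0, 0, 0], [0, 0, 0], [0, 0, 0], [0, 0, 0]]'

```text
time_s: 27.65
position: [0.5406, 0.3186, 0.2396]
eef_rot: [2.152, 2.288, -0.0]
ft_force: [-0.3, -0.5, 0.3]
finger_gap: 0.087
finger_force: 0.0
```

```bash
python3 - <<'E'
from h import *
env.camera('wrist'); c=grab('wrist','w6.png'); s=env.state();print(s['time_s'],s['position'],s['eef_rot'])
im=c['image']; hsv=cv2.cvtColor(im,cv2.COLOR_RGB2HSV);H,S,V=[hsv[...,i].astype(int) for i in range(3)]
ctr,sz,a=quad(c,(V>190)&(H>12)&(H<32),250,175,.018)
for q in((.5364,.2826),(ctr[0],ctr[1])): print('dowel foot/top px',proj(c,[*q,.018]),proj(c,[*q,.043]))
u,v=proj(c,[*ctr,.043]).round().astype(int)
print('S'); print('   ',*range(u-14,u+16,2))
for r in range(v-10,v+16): print(r,':',*[f'{x:3d}' for x in S[r,u-14:u+16:2]])
E
```

```text
27.75 [0.54045999 0.31902445 0.23964518] [ 2.15163749e+00  2.28906399e+00 -9.61844078e-06]
quad [0.5392 0.2871] [0.1122 0.1137] 15.6 px [198 133] [308 239]
dowel foot/top px [252.0360933  192.37474992] [251.71102674 199.36559392]
dowel foot/top px [254.66013774 188.93009852] [254.5069337  195.71899141]
S
    241 243 245 247 249 251 253 255 257 259 261 263 265 267 269
186 : 177 176 176 177 176 171 158 154 161 172 175 173 167 166 168
187 : 176 176 176 173 175 165 153 148 153 169 175 173 168 166 167
188 : 175 176 176 174 174 162 150 147 151 164 176 172 169 167 168
189 : 174 176 175 174 173 158 147 145 149 162 175 174 169 164 168
190 : 177 178 177 175 171 155 143 142 147 157 175 174 169 167 167
191 : 176 177 176 176 172 153 138 138 143 158 174 174 169 166 167
192 : 177 176 176 174 168 147 133 127 139 156 173 173 170 168 166
193 : 176 175 178 176 168 142 121 117 132 157 174 174 171 168 167
194 : 177 174 177 176 166 137 110 104 122 157 173 174 171 167 167
195 : 176 175 176 175 169 135  99  93 116 158 173 176 171 168 167
196 : 177 175 176 175 168 135  94  86 110 159 176 175 172 166 166
197 
[... 285 characters left out ...]
 189 183 182 186 190 177 175 173 170 166
202 : 171 177 176 177 180 190 190 188 190 186 176 175 173 170 167
203 : 173 177 174 174 179 192 190 188 192 181 174 174 172 170 166
204 : 171 177 175 176 178 187 190 189 186 179 174 173 176 170 167
205 : 170 177 173 176 177 185 190 190 181 178 174 173 174 171 167
206 : 169 175 176 177 178 181 183 183 180 176 174 174 175 173 167
207 : 170 175 175 175 176 177 179 179 178 176 174 173 175 171 169
208 : 167 175 176 175 176 175 172 177 178 176 175 175 172 172 169
209 : 168 171 175 174 175 175 172 175 177 176 175 174 175 173 169
210 : 168 172 175 176 177 174 173 176 177 176 175 173 175 176 172
211 : 166 172 176 175 177 175 174 173 178 177 175 174 174 176 173
```

Dowel top centre (254.3,196) matches the board-quad centre, so the dowel is at (0.5392, 0.2871). I'll fetch the left block.

>>> servo_tool --claw '[75, 75, 75, 75, 75, 75, 75, 75]' --linear '[[0.003, -0.05, 0], [0.003, -0.05, 0], [0.003, -0.05, 0], [0.0025, -0.045, 0], [0, -0.0118, -0.03], [0, 0, -0.05], [0, 0, -0.05], [0, 0, 0]]' --turn '[[0, 0, 0], [0, 0, 0], [0, 0, 0], [0, 0, 0], [0, 0, 0], [0, 0, 0], [0, 0, 0], [0, 0, 0]]'

```text
time_s: 28.75
position: [0.5487, 0.1125, 0.1063]
eef_rot: [-2.146, -2.285, 0.01]
ft_force: [0.1, -0.4, 0.2]
finger_gap: 0.0654
finger_force: 0.0
```

>>> servo_tool --claw '[75, 75, 75]' --linear '[[0, 0, 0], [0, 0, 0], [0, 0, 0]]' --turn '[[0, 0, 0], [0, 0, 0], [0, 0, 0]]'

```text
time_s: 29.12
position: [0.5528, 0.1131, 0.1114]
eef_rot: [2.148, 2.289, 0.004]
ft_force: [0.2, 1.0, -0.0]
finger_gap: 0.0655
finger_force: 0.0
```

>>> servo_tool --claw '[75, 75, 75, 75, 75, 75]' --linear '[[0, -0.0007, -0.03], [0, 0, -0.03], [0, 0, -0.0145], [0, 0, 0], [0, 0, 0], [0, 0, 0]]' --turn '[[0, 0, 0], [0, 0, 0], [0, 0, 0], [0, 0, 0], [0, 0, 0], [0, 0, 0]]'

```text
time_s: 29.88
position: [0.5525, 0.1123, 0.0361]
eef_rot: [2.149, 2.289, 0.002]
ft_force: [0.3, 0.5, -0.1]
finger_gap: 0.0655
finger_force: 0.0
```

>>> servo_tool --claw '[60, 48, 42, 38, 38, 38]' --linear '[[0, 0, 0], [0, 0, 0], [0, 0, 0], [0, 0, 0], [0, 0, 0], [0, 0, 0]]' --turn '[[0, 0, 0], [0, 0, 0], [0, 0, 0], [0, 0, 0], [0, 0, 0], [0, 0, 0]]'

```text
time_s: 30.62
position: [0.5518, 0.1122, 0.0351]
eef_rot: [2.15, 2.29, 0.0]
ft_force: [0.3, -0.9, 0.0]
finger_gap: 0.0375
finger_force: 30.0
```

>>> servo_tool --claw '[38, 38, 38, 38, 38, 38, 38, 38]' --linear '[[0, 0, 0.01], [0, 0, 0.03], [0, 0, 0.025], [-0.003, 0.04, 0], [-0.0036, 0.05, 0], [-0.0036, 0.05, 0], [-0.0024, 0.035, 0], [0, 0, 0]]' --turn '[[0, 0, 0], [0, 0, 0], [0, 0, 0], [0, 0, 0], [0, 0, 0], [0, 0, 0], [0, 0, 0], [0, 0, 0]]'

```text
time_s: 31.62
position: [0.5384, 0.2898, 0.1005]
eef_rot: [2.146, 2.295, 0.001]
ft_force: [-0.1, -0.8, -0.9]
finger_gap: 0.0379
finger_force: 30.0
```

>>> servo_tool --claw '[38, 38, 38, 38]' --linear '[[0, 0, 0], [0, 0, -0.01], [0, 0, 0], [0, 0, 0]]' --turn '[[0, 0, 0], [0, 0, 0], [0, 0, 0], [0, 0, 0]]'

```text
time_s: 32.12
position: [0.5392, 0.2865, 0.0897]
eef_rot: [-2.151, -2.289, 0.001]
ft_force: [0.8, -0.4, -0.5]
finger_gap: 0.0379
finger_force: 30.0
```

```bash
python3 - <<'E'
from h import *
env.camera('wrist'); c=grab('wrist'); s=env.state();p=s['position'];print(s['time_s'],p,s['ft_force'],s['finger_gap'])
# hole centre in held block vs expected at TCP
zt=p[2]-.0311+.046
u,v=proj(c,[p[0],p[1],zt]); print('exp px',u,v); u=int(round(u));v=int(round(v))
g=c['image'].max(2); print('    ',*range(u-28,u+30,4))
for r in range(v-40,v+20,2): print(r,':',*[f'{x:3d}' for x in g[r,u-28:u+30:4]])
cv2.imwrite('pics/w7.png',cv2.resize(c['image'][130:300,150:360],(741,600),interpolation=2)[:,:,::-1])
E
```

```text
32.225 [0.53933756 0.28685412 0.09005558] [ 0.56274193  0.2244468  -1.00194756] 0.037705055378194255
exp px 258.1761441931418 277.9508411579866
     230 234 238 242 246 250 254 258 262 266 270 274 278 282 286
238 : 250 251 250 248 247 247 248 249 248 247 245 242 239 239 238
240 : 255 255 254 254 254 254 254 254 254 254 253 252 251 251 250
242 : 255 255 255 255 255 255 255 255 255 255 255 255 255 255 255
244 : 255 255 255 255 255 255 255 255 255 255 255 255 255 255 255
246 : 255 255 255 255 255 255 255 255 255 255 255 255 255 255 255
248 : 255 255 255 255 255 255 255 255 255 255 255 255 255 255 255
250 : 255 255 255 255 255 255 255 255 255 255 255 255 255 255 255
252 : 255 255 255 255 255 255 255 255 255 255 255 255 255 255 255
254 : 255 255 255 255 255 255 255 255 255 255 255 255 255 255 255
256 : 255 255 255 255 255 255 255 255 255 255 255 255 255 255 255
258 : 255 255 255 255 255 255 255 255 255 255 255 255 255 255 255
260 : 255 255 255 255 255 255 255 255 255 255 255 255 255 255 255
262 : 255 255 255 255 255 255 253 251 255 255 255 255 255 255 255
264 : 255 255 255 255 255 214 106
[... 388 characters left out ...]
  62  61  62  61  63 111 249 255 255 254
278 : 220 220 198 128  97  95  97  96  96  97 109 164 197 195 189
280 : 128 127 127 127 124 127 126 126 127 128 126 126 127 127 127
282 : 146 145 147 145 146 146 147 145 145 145 145 144 146 145 145
284 : 161 161 161 160 161 160 162 160 160 160 161 160 161 160 159
286 : 170 170 170 171 171 170 171 170 170 170 170 171 171 170 170
288 : 179 180 179 181 179 180 180 180 179 179 180 179 180 180 179
290 : 190 191 189 192 189 190 190 191 191 189 190 190 190 190 190
292 : 195 194 195 195 195 195 196 196 195 195 196 195 195 195 195
294 : 197 196 198 198 197 197 198 198 197 197 197 197 198 197 197
296 : 195 179 201 202 200 200 200 201 200 200 201 200 200 200 200
```

The held block's hole is where expected. I'll lower it onto the dowel.

>>> servo_tool --claw '[38, 38, 38, 38, 38, 38, 38, 38]' --linear '[[0, 0, -0.005], [0, 0, -0.005], [0, 0, -0.003], [0, 0, -0.002], [0, 0, -0.002], [0, 0, -0.002], [0, 0, -0.002], [0, 0, 0]]' --turn '[[0, 0, 0], [0, 0, 0], [0, 0, 0], [0, 0, 0], [0, 0, 0], [0, 0, 0], [0, 0, 0], [0, 0, 0]]'

```text
time_s: 33.22
position: [0.539, 0.2872, 0.0689]
eef_rot: [-2.15, -2.29, 0.0]
ft_force: [0.2, 0.1, -0.6]
finger_gap: 0.038
finger_force: 30.0
```

>>> servo_tool --claw '[38, 38, 38, 38, 38, 38, 38, 38]' --linear '[[0, 0, -0.002], [0, 0, -0.003], [0, 0, -0.003], [0, 0, -0.003], [0, 0, -0.003], [0, 0, -0.002], [0, 0, -0.002], [0, 0, 0]]' --turn '[[0, 0, 0], [0, 0, 0], [0, 0, 0], [0, 0, 0], [0, 0, 0], [0, 0, 0], [0, 0, 0], [0, 0, 0]]'

```text
time_s: 34.22
position: [0.5391, 0.2872, 0.0509]
eef_rot: [-2.15, -2.29, 0.0]
ft_force: [0.2, -0.7, -1.3]
finger_gap: 0.0377
finger_force: 30.0
```

>>> servo_tool --claw '[38, 38, 38, 38, 38]' --linear '[[0, 0, -0.0006], [0, 0, -0.0006], [0, 0, -0.0005], [0, 0, -0.0004], [0, 0, 0]]' --turn '[[0, 0, 0], [0, 0, 0], [0, 0, 0], [0, 0, 0], [0, 0, 0]]'

```text
time_s: 34.85
position: [0.5391, 0.2873, 0.0491]
eef_rot: [2.15, 2.29, 0.0]
ft_force: [-0.8, -0.7, 0.4]
finger_gap: 0.0375
finger_force: 30.0
```

Light contact at the expected seat height. I'll release, retreat and check.

>>> servo_tool --claw '[38, 50, 65, 75, 75, 75, 75, 75]' --linear '[[0, 0, -0.0003], [0, 0, 0], [0, 0, 0], [0, 0, 0], [0, 0, 0.01], [0, 0, 0.04], [0, 0, 0.05], [0, 0, 0.05]]' --turn '[[0, 0, 0], [0, 0, 0], [0, 0, 0], [0, 0, 0], [0, 0, 0], [0, 0, 0], [0, 0, 0], [0, 0, 0]]'

```text
time_s: 35.85
position: [0.5389, 0.2872, 0.2006]
eef_rot: [2.15, 2.29, 0.0]
ft_force: [0.5, 0.0, -0.7]
finger_gap: 0.0654
finger_force: 0.0
```

>>> servo_tool --claw '[75, 75, 75, 75]' --linear '[[0, 0.03, 0.03], [0, 0, 0], [0, 0, 0], [0, 0, 0]]' --turn '[[0, 0, 0], [0, 0, 0], [0, 0, 0], [0, 0, 0]]'

```text
time_s: 36.35
position: [0.538, 0.3161, 0.2268]
eef_rot: [-2.15, -2.289, 0.006]
ft_force: [-0.1, -0.1, -0.1]
finger_gap: 0.0652
finger_force: 0.0
```

```bash
python3 - <<'E'
from h import *
c=grab('wrist'); t=grab('top'); s=env.state();print(s['time_s'],s['position'],s['ft_force'],s['finger_gap'])
im=c['image'];hsv=cv2.cvtColor(im,cv2.COLOR_RGB2HSV)
u,v=proj(c,[.5392,.2871,.064]).round().astype(int); print('exp hole px',u,v,dark(c,u,v,.064,14,110))
gu,gv=proj(t,[.583,-.310,.096]); print('gauge exp px',gu,gv)
h=cv2.cvtColor(t['image'],cv2.COLOR_RGB2HSV); m=(h[155:185,375:405,2]>165)&(h[155:185,375:405,1]<50)
ys,xs=np.nonzero(m); print('gauge top px',xs.mean()+375,ys.mean()+155,len(xs))
print([tuple(map(float,proj(t,[x,y,.05]).round(1))) for x,y in((.5566,.0322),(.5612,-.0478))])
sd=grab('side')['image']; W=lambda I:cv2.resize(I,(400,300),interpolation=2)
cv2.imwrite('pics/fin.png',np.vstack([np.hstack([W(im[120:270,156:356]),W(sd[130:250,150:310])]),np.hstack([W(sd[225:315,315:435]),W(t['image'][140:230,110:230])])])[:,:,::-1])
E
```

```text
36.45 [0.53843249 0.3163037  0.22707834] [-0.88327208 -0.04751829 -0.34590393] 0.06500184792671568
exp hole px 257 204 (array([0.5387, 0.2888]), array([257. , 202.2]), np.int32(77))
gauge exp px 388.45613722886856 168.40142832469184
gauge top px 387.80555555555554 167.61111111111111 36
[(245.4, 182.1), (277.3, 180.3)]
```

View pics/fin.png

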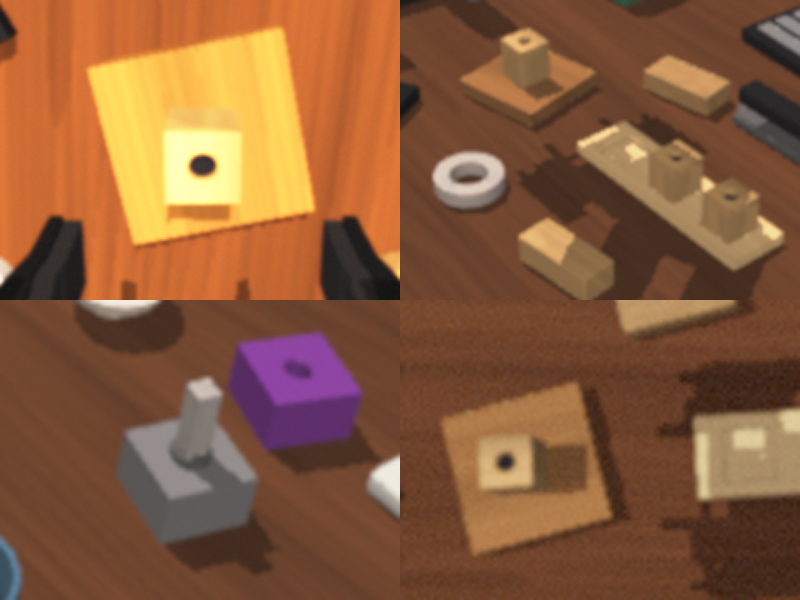

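The block sits flat on the pine board, centred on the dowel (hole at (203,165) in the first panel). The other two blocks stand in their pockets and the gauge is upright and home in the grey stand. I'm handing in.

```bash
python3 -c "
from workcell import env
print(env.hand_in())"
```

```text
the job is handed in; nothing more can be done
None
```

The job is handed in: the left block took the gauge to its collar and now sits on the dowel, down on the board. The middle and right blocks refused the gauge at about 8 mm and are still in their pockets, and the gauge is back home in its stand.

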